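Unstack the housing covers into their laser-marking nests

ROBOT

A 6-joint arm with a two-finger parallel gripper is mounted at the origin on a cart in front of the work surface, level with it; the furniture and walls round the work are solid. World frame = base frame: x ahead of the robot, y to its left, z up, the work surface at z = 0. Lengths are in m, angles in rad, forces in N, time in s.
With the tool pointing down it reaches from about 0.4 to 0.825 m from the base axis. Payload 7 kg.
Tool frame: the origin (TCP) lies at the very end of the fingers, on their centre line; the grasp point (between the pads) lies 19 mm behind it (arm.grip_point_offset is the distance from the TCP to the grasp point, in m); z points along the fingers, y is the line along which they close (so a half turn about z gives the same grasp; the last joint's range is limited). The gripper opens to 88 mm and grips with 3 to 60 N. Pads are 19 mm wide; open, the fingers measure 130 mm over their backs; the gripper's body (78 mm by 193 mm) begins 47 mm behind the grasp point.
Start: joints at [-0.847, 0.359, 0.012, 0, -1.224, -0.288], TCP at [0.285, -0.612, 0.227] pointing down, gripper open.
Joint ranges: [-3.07, 3.07], [-1.43, 2.12], [-1.02, 1.25], [-3.03, 1.67], [-3.05, -0], [-3.03, 3.03]. Speed limits (rad/s): [2.39, 2.39, 3.01, 3.14, 3.14, 3.14].

INTERFACE

Orientations are given as [roll, pitch, yaw] about the fixed x, y, z axes, in that order (R = Rz(yaw) Ry(pitch) Rx(roll)).
In Python, from station import arm, cams gives the robot as it stands.
- The arm moves only by the shell command python3 -m handwheel 'ROWS' [FORCE]. ROWS is JSON, a list that holds one entry, the list of rows, each a list of 7 numbers: the shift along the tool's x, y, z normalised to -1 to 1, where 1 is 0.08 m, then the turn, a rotation vector about the tool's x, y, z normalised to -1 to 1, where 1 is 0.5 rad, then the closure in counts, from 0 (fully open) to 255 (shut). In form: [[[x, y, z, wx, wy, wz, hand], ...]]. A call has 1 to 5 rows; each row is the pose to reach, as a shift and turn from the pose commanded when the call began, along the tool's axes at that moment; what a row does not reach only later rows make up. A row lasts 1/8 s, in which the tool goes at most 62.5 mm and 10.7 degrees, less where a joint would pass 70% of its speed; a pose out of reach is approached as far as the arm can. A call with a number of a shift or a turn outside -1 to 1 is refused whole. A call with a gripper value outside its range is refused whole. The fingers move at their own pace and stop on an object; FORCE is the grip in N (left out, the last holds). Time passes only in rows, so rows that repeat a pose let the fingers close. It gives the time, the measured TCP pose, the force, the opening and the grip force at its end, in the units of the state.
- arm.get_state(): the state, without advancing time (a new reading comes with each control period).
- cams.grab_frame(name): name is "side" or "top" or "wrist"; returns the picture (400x640x3 uint8, blue, green, red); there is no depth.
- cams.camera_info(name): a dict with "camera_matrix" (3x3 intrinsics, pixels), "R" (3x3) and "t" (3): a world point X has camera coordinates R X + t; the wrist camera has in their place "hand_eye" (4x4, takes a point from camera to tool coordinates, whose origin is the TCP and whose axes are the flange's). Camera axes: x right, y down, z forward; pixel columns grow to the right and rows downward; lengths in m; the calibration is good to about 2 mm. A picture is of the moment at which its call begins: read the wrist's pose just before it. camera_info takes no time and is no camera call.
- arm.job_done(): hands the job in; it is judged then, once.
The state is a dict: "t": time; "q": joint angles; "qd": joint speeds; "joint_efforts": joint torques, N m; "eef_pos": TCP position; "ee_rot": TCP orientation; "force": force on the tool from outside, world axes, zero at the start; "moment": the same for the moment, N m; "width": finger opening in m; "gripper_force": force on a finger pad.
Only numpy, scipy, OpenCV 4.12 (cv2) and the standard library are available. Lean on these libraries where they do the work, as an engineer would, in place of code of your own. Each camera call takes 0.05 s, during which the arm holds its last target. There are 200 camera calls.

TASK

Four anodised housing covers stand in one stack on the laser desk. Take the stack apart and lay each cover flat, square and centred between the stop bars of the marking nest of its own colour, setting it down gently and never dropping it. Keep the hand and wrist clear of the laser head that overhangs the back of the work area, leave the screwdriver and the foam strip of cutters where they are, and finish with all four covers lying released in their nests.

Things in the scene. Friction and masses are not known exactly. Their poses are not given: they have to be found in the camera images.
- cover_green: green anodised metal housing cover, a flat block 56 (x) x 24 (y) x 18 (z) mm, about 50 g, small steel screws in its corners; starts as the top of the stack, on the gold one; same after a half turn. Origin: centre of its underside; x along its length, y across its width, z up.
- cover_gold: gold anodised metal housing cover, a flat block 72 (x) x 36 (y) x 18 (z) mm, about 80 g, small steel screws in its corners; starts as the third layer, on the red one; same after a half turn. Origin: centre of its underside; x along its length, y across its width, z up.
- cover_red: red anodised metal housing cover, a flat block 88 (x) x 48 (y) x 18 (z) mm, about 110 g, small steel screws in its corners; starts as the second layer, on the blue one; same after a half turn. Origin: centre of its underside; x along its length, y across its width, z up.
- cover_blue: blue anodised metal housing cover, a flat block 104 (x) x 60 (y) x 18 (z) mm, about 150 g, small steel screws in its corners; starts as the bottom of the stack, on the work surface; same after a half turn. Origin: centre of its underside; x along its length, y across its width, z up.
- nest_green: marking nest for the green cover, fixed to the desk: black base plate 96 (x) x 36 (y) mm with a flat grey floor 8 mm above its underside, and at each end a green stop bar 8 mm thick that rises 7 mm above the floor; 76 mm between the bars along x, open along both long sides. Origin: centre of the base's underside, on the work surface (the perforated plate and the mat on the desk, both at z = 4 mm); x along its length (from bar to bar), y across, z up.
- nest_gold: marking nest for the gold cover, fixed to the desk: black base plate 112 (x) x 48 (y) mm with a flat grey floor 8 mm above its underside, and at each end a gold stop bar 8 mm thick that rises 7 mm above the floor; 92 mm between the bars along x, open along both long sides. Origin: centre of the base's underside, on the work surface (the perforated plate and the mat on the desk, both at z = 4 mm); x along its length (from bar to bar), y across, z up.
- nest_red: marking nest for the red cover, fixed to the desk: black base plate 128 (x) x 60 (y) mm with a flat grey floor 8 mm above its underside, and at each end a red stop bar 8 mm thick that rises 7 mm above the floor; 108 mm between the bars along x, open along both long sides. Origin: centre of the base's underside, on the work surface (the perforated plate and the mat on the desk, both at z = 4 mm); x along its length (from bar to bar), y across, z up.
- nest_blue: marking nest for the blue cover, fixed to the desk: black base plate 144 (x) x 72 (y) mm with a flat grey floor 8 mm above its underside, and at each end a blue stop bar 8 mm thick that rises 7 mm above the floor; 124 mm between the bars along x, open along both long sides. Origin: centre of the base's underside, on the work surface (the perforated plate and the mat on the desk, both at z = 4 mm); x along its length (from bar to bar), y across, z up.
- screwdriver: bystander: yellow-handled screwdriver lying on the left of the desk, 170 x 27 x 27 mm; origin at the centre of its underside. Leave it alone.
- clip_strip: bystander: yellow foam strip with four green-capped cutters standing in it, 22 x 90 x 39 mm, behind the nests; origin at the centre of its underside. Leave it alone. Above it hangs the fixed laser head with its blue arm running to the left: front faces at x = 0.545 m, undersides at z = 0.33 m; the hand and wrist must stay in front of them (all nests and the stack have their centres at x = 0.42 to 0.47 m).
Things that resemble listed ones, but are neither listed nor needed, are in the scene too. Several things have the shape of the cover_gold; the one meant has the colours described above.

How it is judged:
At the end, for the whole second after the job is handed in: Every cover lies flat (tilt under 0.1 rad) on the floor of the nest of its own colour, its centre within 10 mm along and across the nest, its length within 0.2 rad of the nest's, at rest and released (x of cover_green in the frame of nest_green between -0.01 and 0.01 m and y of cover_green in the frame of nest_green between -0.01 and 0.01 m and z of cover_green in the frame of nest_green between 0.005 and 0.011 m and angle between each of cover_green, cover_gold, cover_red, cover_blue's own z axis and vertical below 0.1 rad and angle between the x axis of cover_green and the x axis of nest_green, either way round below 0.2 rad and linear speed of each of cover_green, cover_gold, cover_red, cover_blue below 0.02 m/s and contact force between each of cover_green, cover_gold, cover_red, cover_blue and the fingers below 0.05 N and x of cover_gold in the frame of nest_gold between -0.01 and 0.01 m and y of cover_gold in the frame of nest_gold between -0.01 and 0.01 m and z of cover_gold in the frame of nest_gold between 0.005 and 0.011 m and angle between the x axis of cover_gold and the x axis of nest_gold, either way round below 0.2 rad and x of cover_red in the frame of nest_red between -0.01 and 0.01 m and y of cover_red in the frame of nest_red between -0.01 and 0.01 m and z of cover_red in the frame of nest_red between 0.005 and 0.011 m and angle between the x axis of cover_red and the x axis of nest_red, either way round below 0.2 rad and x of cover_blue in the frame of nest_blue between -0.01 and 0.01 m and y of cover_blue in the frame of nest_blue between -0.01 and 0.01 m and z of cover_blue in the frame of nest_blue between 0.005 and 0.011 m and angle between the x axis of cover_blue and the x axis of nest_blue, either way round below 0.2 rad); the robot touches nothing.
It fails at once if a cover is dropped (free fall of more than about 25 mm) ((linear speed of cover_green above 0.7 m/s and contact force between cover_green and the fingers below 0.01 N) or (linear speed of cover_gold above 0.7 m/s and contact force between cover_gold and the fingers below 0.01 N) or (linear speed of cover_red above 0.7 m/s and contact force between cover_red and the fingers below 0.01 N) or (linear speed of cover_blue above 0.7 m/s and contact force between cover_blue and the fingers below 0.01 N)).
It fails at once if the screwdriver is moved by more than 20 mm (distance of screwdriver from where it was at the start of the episode above 0.02 m).
It fails at once if the foam strip with cutters is moved by more than 20 mm (distance of clip_strip from where it was at the start of the episode above 0.02 m).
It also fails if it takes over 115 s, if anything falls off the work surface, if the arm or the gripper's body presses on something with over 40 N, if the wrist force passes 120 N, or if a joint passes its speed limit or range.

## Working session

There is one attempt and no reset: what is moved stays moved. The work goes in short steps, Python scripts to look and compute and a shell command to move; the robot and the scene stay as the last step left them, time stands still between calls to the robot, and variables do not carry over. Pictures are saved under pics/ and viewed, at most 14 in all, crops included, and the job is handed in when it is done.

```bash
mkdir -p pics; ls; python3 - <<'E'
from station import arm,cams
import cv2
for n in("top","side"):
    cv2.imwrite(f"pics/{n}0.png",cams.grab_frame(n)); print(n,cams.camera_info(n))
print(cams.camera_info("wrist")); print(arm.get_state())
E
```

```text
pics
top {'camera_matrix': array([[382.114678  ,   0.        , 326.02440296],
       [  0.        , 382.114678  , 194.24381627],
       [  0.        ,   0.        ,   1.        ]]), 'R': array([[ 0.01433014, -0.99984859,  0.00987181],
       [-0.9870692 , -0.01572199, -0.15952184],
       [ 0.15965289, -0.00745819, -0.98714504]]), 't': array([0.13388878, 0.60078195, 0.9937098 ])}
side {'camera_matrix': array([[474.436004  ,   0.        , 315.44321672],
       [  0.        , 474.436004  , 204.56101572],
       [  0.        ,   0.        ,   1.        ]]), 'R': array([[-0.51560434, -0.85668493, -0.01559153],
       [-0.65950067,  0.40841254, -0.63107691],
       [ 0.54700185, -0.31510337, -0.77556356]]), 't': array([0.41877233, 0.38401893, 0.91348811])}
{'camera_matrix': array([[335.60562698,   0.        , 318.41649761],
       [  0.        , 335.60562698, 199.42700833],
       [  0.        ,   0.        ,   1.        ]]), 'hand_eye': array([[-2.07787864e-04, -9.65113456e-01, -2.61831959e-01,
         7.04980641e-02],
       [ 9.99999939e-01, -1.26573630e-04, -3.27041581e-04,
        -
[... 177 characters left out ...]
000e+00]])}
{'t': 0.1, 'q': array([-8.46896381e-01,  3.59319016e-01,  1.11571029e-02, -3.14917101e-04,
       -1.22409606e+00, -2.88091867e-01]), 'qd': array([-1.25901139e-04, -2.45747485e-03,  3.21100184e-03,  1.96216556e-03,
        7.01334444e-04, -3.03182052e-05]), 'joint_efforts': array([ 9.49620653e-05, -5.84162056e+01,  2.93753940e+01,  7.01555192e+00,
        1.01963634e-02, -2.87297269e-05]), 'eef_pos': array([ 0.28473604, -0.61152536,  0.22571568]), 'ee_rot': array([ 3.14010712e+00, -1.31470050e-04, -2.70589170e+00]), 'force': array([-0.32648253, -0.34045553, -0.0250082 ]), 'moment': array([-0.00509743, -0.03972517,  0.00029972]), 'gripper_force': 0.0, 'width': 0.08780493119869924}
```

View pics/top0.png

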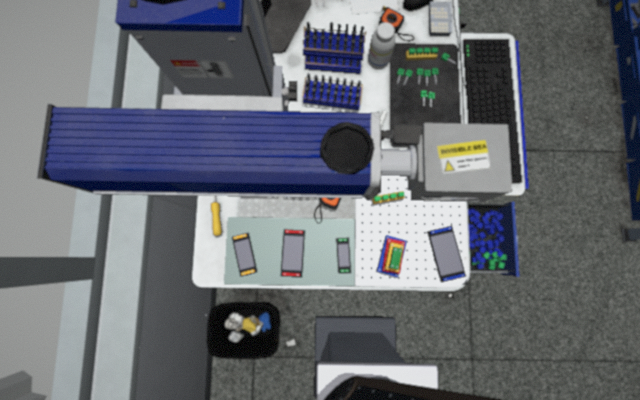

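View pics/side0.png

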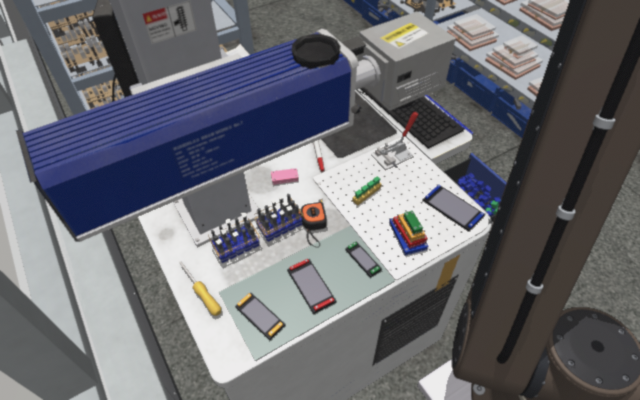

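The top view shows the gold nest at (244,254), the red nest at (292,253), the green nest at (344,254) and the blue nest at (447,253). The stack is at (392,257), with the screwdriver at (216,217). I'll enlarge the work area to confirm these and measure.

```bash
python3 - <<'E'
import cv2
a=cv2.imread("pics/top0.png")[222:290,222:472]
cv2.imwrite("pics/c1.png",cv2.resize(a,(800,218),interpolation=cv2.INTER_CUBIC))
b=cv2.imread("pics/side0.png")[180:270,330:490]
cv2.imwrite("pics/c2.png",cv2.resize(b,(800,450),interpolation=cv2.INTER_CUBIC))
E
```

```text
(no output)
```

View pics/c1.png

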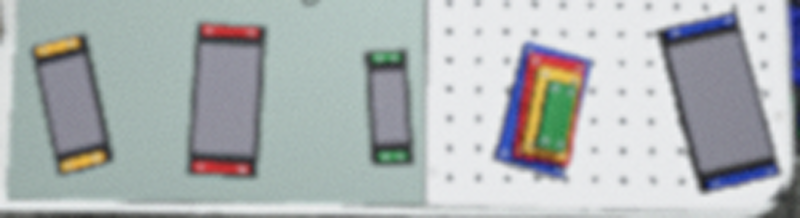

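View pics/c2.png

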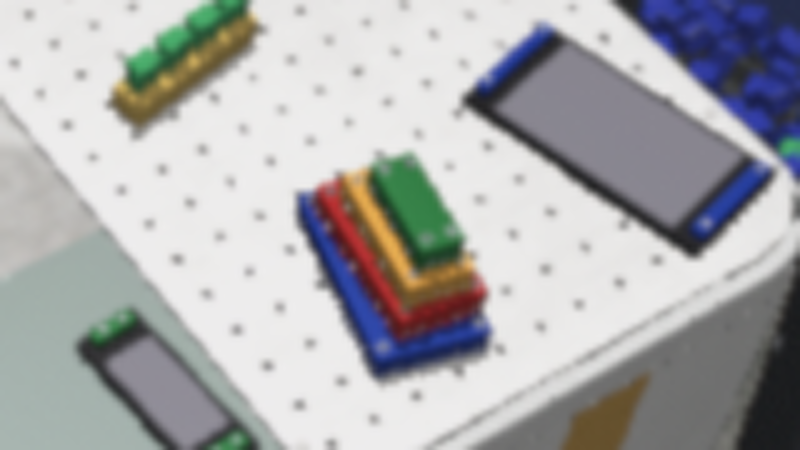

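The stack, from the top down, is green, gold, red and blue. The only similar items are the gold nest bars and the gold-and-green foam strip, at side pixel (367,190), and neither is a cover. The gold cover meant is the stack's third layer, at side (407,235). Next I'll get rough positions and a pose for the wrist view.

```bash
cat > lib.py <<'E'
import numpy as np, cv2
from scipy.spatial.transform import Rotation as Ro
from station import arm,cams
def pose(): 
    s=arm.get_state(); return np.array(s["eef_pos"]),Ro.from_euler("xyz",s["ee_rot"])
def cam(n,ps=None):
    c=cams.camera_info(n); K=c["camera_matrix"]
    if n=="wrist":
        p,r=ps; H=c["hand_eye"]; Rw=r.as_matrix()@H[:3,:3]; return K,Rw,r.as_matrix()@H[:3,3]+p
    return K,c["R"].T,-c["R"].T@c["t"]
def ray(px,z,C):
    K,R,o=C; px=np.atleast_2d(px).astype(float)
    d=(R@np.linalg.inv(K)@np.c_[px,np.ones(len(px))].T).T
    return o+d*((z-o[2])/d[:,2])[:,None]
def rel(pos,yaw):
    "shift/turn from measured pose, in tool axes, move units"
    p,r=pose(); t=Ro.from_euler("xyz",[np.pi,0,yaw])
    w=(r.inv()*t).as_rotvec()
    print("shift",np.round(r.inv().apply(np.array(pos)-p)/.08,3),"turn",np.round(w/.5,3))
E
python3 - <<'E'
from lib import *
C=cam("top")
for n,(u,v),z in(("gold",(73,105),.012),("red",(227,100),.012),("green",(389,107),.012),("blue",(718,103),.012),("stack",(558,117),.076)):
    print(n,ray((u/3.2+222,v/3.2+222),z,C).round(4))
rel([.42,-.13,.24],np.pi)
E
```

```text
gold [[0.4326 0.363  0.012 ]]
red [[0.4387 0.2313 0.012 ]]
green [[0.4348 0.092  0.012 ]]
blue [[ 0.4423 -0.1916  0.012 ]]
stack [[ 0.4286 -0.041   0.076 ]]
shift [-4.073  4.743 -0.172] turn [ 0.003 -0.001  0.871]
```

```bash
python3 -m handwheel '[[[0,0,0,0,0,0.37,0],[0,0,0,0,0,0.74,0],[0,0,0,0,0,0.87,0],[0,0,0,0,0,0.87,0]]]' | tail -3
M='x'
python3 -m handwheel '[[[-0.15,0.5,0,0,0,0,0],[-0.28,1,0,0,0,0,0],[-0.28,1,0,0,0,0,0]]]' >/dev/null
python3 -m handwheel '[[[-0.15,0.5,0,0,0,0,0],[-0.28,1,0,0,0,0,0],[-0.28,1,0,0,0,0,0]]]' >/dev/null
python3 -m handwheel '[[[-0.15,0.5,0,0,0,0,0],[-0.28,1,0,0,0,0,0],[-0.28,1,0,0,0,0,0]]]' >/dev/null
python3 -m handwheel '[[[-0.15,0.5,0,0,0,0,0],[-0.28,1,0,0,0,0,0],[-0.28,1,0,0,0,0,0]]]' >/dev/null
python3 -m handwheel '[[[-0.15,0.5,0,0,0,0,0],[-0.28,1,0,0,0,0,0],[-0.28,1,0,0,0,0,0]]]' >/dev/null
python3 -m handwheel '[[[-0.15,0.5,-0.1,0,0,0,0],[-0.28,1,-0.17,0,0,0,0],[-0.28,1,-0.17,0,0,0,0],[-0.28,1,-0.17,0,0,0,0]]]'
python3 - <<'E'
from lib import *
p,r=pose(); print(p,r.as_euler("xyz"))
cv2.imwrite("pics/w1.png",cams.grab_frame("wrist")); np.save("w1.npy",np.r_[p,r.as_quat()])
E
```

```text
force: [0.0, 0.1, 0.0]
width: 0.0876
gripper_force: 0.0
t: 2.98
eef_pos: [0.419, -0.1328, 0.24]
ee_rot: [-3.141, -0.001, -3.141]
force: [0.1, 0.3, 0.3]
width: 0.0877
gripper_force: 0.0
[ 0.41897772 -0.13281382  0.23998446] [-3.14131327e+00 -5.95355177e-04 -3.14081287e+00]
```

View pics/w1.png

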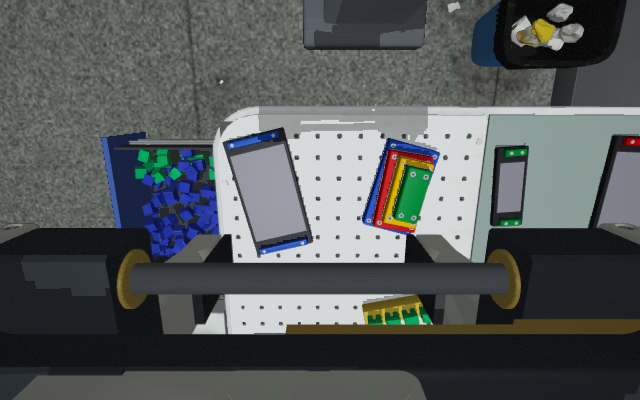

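The wrist view shows the blue nest floor at (270,190), the stack with green on top at (413,194), and the green nest at (510,186). I'll fit rectangles to these numerically.

```bash
cat >> lib.py <<'E'
def top(img,C,col,z,xy,R=.09):
    """fit the top face (height z) of colour col near xy: back-project mask to plane z, minAreaRect"""
    hsv=cv2.cvtColor(img,cv2.COLOR_BGR2HSV); H,S,V=[hsv[...,i].astype(int) for i in range(3)]
    m={"green":(H>50)&(H<80)&(S>120)&(V>60),"gold":(H>16)&(H<32)&(S>130)&(V>100),"red":((H<8)|(H>172))&(S>130)&(V>80),
       "blue":(H>105)&(H<125)&(S>130)&(V>70),"floor":(H>110)&(H<150)&(S>8)&(S<60)&(V>100)&(V<200)}[col]
    vv,uu=np.nonzero(m); P=ray(np.c_[uu,vv],z,C)[:,:2]; k=np.hypot(*(P-xy).T)<R
    mm=np.zeros(m.shape,np.uint8); mm[vv[k],uu[k]]=1
    if col=="floor": mm=cv2.morphologyEx(mm,cv2.MORPH_OPEN,np.ones((3,3)))
    n,l,st,_=cv2.connectedComponentsWithStats(mm); i=1+np.argmax(st[1:,4]); vv,uu=np.nonzero(l==i)
    Q=ray(np.c_[uu,vv],z,C)[:,:2].astype(np.float32)*1000
    (c,(w,h),a)=cv2.minAreaRect(Q); b=cv2.boxPoints(((c),(w,h),a))
    e=[b[1]-b[0],b[2]-b[1]]; L=max(e,key=np.linalg.norm); yaw=np.arctan2(L[1],L[0]); yaw=(yaw+np.pi/2)%np.pi-np.pi/2
    print(col,"c",np.round(c,1),"LxW",round(max(w,h),1),round(min(w,h),1),"yaw",round(yaw,3),"n",len(Q)); return c,yaw
E
python3 - <<'E'
from lib import *
a=np.load("w1.npy"); C=cam("wrist",(a[:3],Ro.from_quat(a[3:]))); im=cv2.imread("pics/w1.png")
top(im,C,"green",.076,(.43,-.04)); top(im,C,"gold",.058,(.43,-.04)); top(im,C,"red",.040,(.43,-.04));top(im,C,"blue",.022,(.43,-.04))
top(im,C,"floor",.012,(.442,-.19)); top(im,C,"floor",.012,(.435,.092))
T=cam("top"); it=cv2.imread("pics/top0.png"); top(it,T,"green",.076,(.43,-.04))
for xy in((.442,-.19),(.435,.092),(.4387,.2313),(.4326,.363)): top(it,T,"floor",.012,xy)
E
```

```text
green c [431.8 -40.3] LxW 55.4 23.5 yaw -0.206 n 1158
gold c [434.1 -40.4] LxW 72.2 35.9 yaw -0.209 n 709
red c [437.  -42.3] LxW 87.6 48.7 yaw -0.165 n 871
blue c [437.1 -41.2] LxW 103.2 61.1 yaw -0.276 n 810
floor c [ 447.  -192.1] LxW 108.6 64.6 yaw 0.237 n 4819
floor c [438.2  92.8] LxW 59.9 27.9 yaw 0.07 n 1179
green c [430.5 -38.6] LxW 47.3 20.2 yaw -0.215 n 116
floor c [ 445.5 -192.7] LxW 109.1 66.9 yaw 0.236 n 951
floor c [436.   93.2] LxW 61.1 29.3 yaw 0.072 n 242
floor c [440.7 233. ] LxW 93.3 53.2 yaw -0.043 n 661
floor c [435.3 365.7] LxW 77.8 41.1 yaw 0.249 n 428
```

```bash

python3 -m handwheel '[[[-0.08,0.5,0,0,0,0.2,0],[-0.16,1,0.3,0,0,0.41,0],[-0.16,1,0.5,0,0,0.41,0],[-0.16,1,0.5,0,0,0.41,0]]]' |tail -6
python3 - <<'E'
from lib import *
rel([.4318,-.0403,.062],np.pi-.206)
E
```

```text
t: 3.52
eef_pos: [0.4309, -0.0527, 0.1991]
ee_rot: [-3.14, -0.003, 2.937]
force: [0.7, -0.8, 0.7]
width: 0.0878
gripper_force: 0.0
shift [0.016 0.157 1.713] turn [-0.003 -0.005  0.003]
```

```bash

python3 -m handwheel '[[[0.01,0.155,0.3,0,0,0,0],[0.015,0.155,0.8,0,0,0,0],[0.015,0.155,1,0,0,0,0],[0.015,0.155,1,0,0,0,0]]]' >/dev/null
python3 -m handwheel '[[[0,0,0.4,0,0,0,0],[0,0,0.71,0,0,0,0],[0,0,0.71,0,0,0,0]]]' |tail -6
python3 - <<'E'
from lib import *
rel([.4318,-.0403,.062],np.pi-.206)
cv2.imwrite("pics/w2.png",cams.grab_frame("wrist"))
E
```

```text
t: 4.4
eef_pos: [0.4328, -0.0401, 0.0633]
ee_rot: [-3.14, -0.001, 2.937]
force: [-0.0, -0.7, -0.2]
width: 0.0872
gripper_force: 0.0
shift [ 0.011 -0.005  0.016] turn [-0.002 -0.003  0.002]
```

View pics/w2.png

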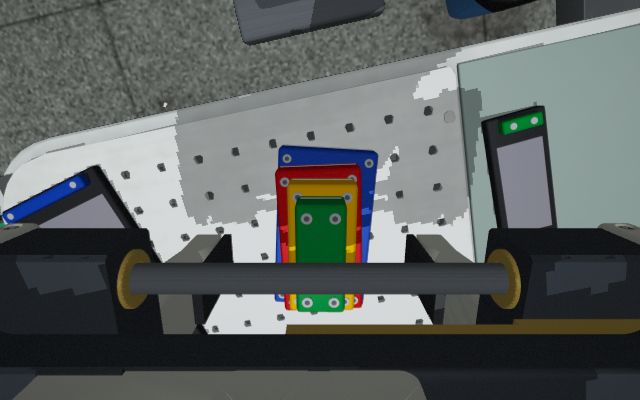

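The green cover is aligned and centred between the fingers, at column 320. I'll close and lift.

```bash

python3 -m handwheel '[[[0,0,0,0,0,0,255],[0,0,0,0,0,0,255],[0,0,0,0,0,0,255],[0,0,0,0,0,0,255],[0,0,0,0,0,0,255]]]' 25 |tail -6
python3 -m handwheel '[[[0,0,0,0,0,0,255],[0,0,0,0,0,0,255],[0,0,0,0,0,0,255]]]' |tail -3
python3 -m handwheel '[[[0,0,-0.15,0,0,0,255],[0,0,-0.5,0,0,0,255],[0,0,-1,0,0,0,255],[0,0,-1,0,0,0,255]]]' |tail -6
python3 - <<'E'
from lib import *
p,r=pose(); im=cams.grab_frame("wrist"); C=cam("wrist",(p,r)); 
top(im,C,"gold",.058,(.434,-.04))
rel([.4382,.0928,.13],np.pi+.07)
E
```

```text
t: 5.08
eef_pos: [0.433, -0.0393, 0.0634]
ee_rot: [3.142, 0.0, 2.937]
force: [0.1, 0.0, 0.2]
width: 0.0431
gripper_force: 0.0
force: [-0.4, -0.3, -0.4]
width: 0.0238
gripper_force: 25.0
t: 5.95
eef_pos: [0.4351, -0.0389, 0.1469]
ee_rot: [3.139, 0.006, 2.938]
force: [-0.8, 0.3, -1.0]
width: 0.0238
gripper_force: 25.0
gold c [414.5 -35.1] LxW 35.2 32.7 yaw 1.367 n 1879
shift [0.283 1.624 0.193] turn [ 0.003  0.007 -0.548]
```

```bash

python3 -m handwheel '[[[0.1,0.4,0,0,0,-0.25,255],[0.2,0.8,0.1,0,0,-0.5,255],[0.28,1,0.1,0,0,-0.55,255],[0.28,1,0.1,0,0,-0.55,255]]]' |tail -6
python3 - <<'E'
from lib import *
rel([.4382,.0928,.085],np.pi+.07)
E
```

```text
t: 6.5
eef_pos: [0.4267, 0.044, 0.1348]
ee_rot: [-3.141, -0.001, -3.069]
force: [-0.6, -1.1, -0.5]
width: 0.0231
gripper_force: 25.0
shift [-0.189  0.598  0.622] turn [-0.001 -0.003  0.005]
```

```bash

python3 -m handwheel '[[[-0.1,0.4,0.2,0,0,0,255],[-0.19,0.6,0.62,0,0,0,255],[-0.19,0.6,0.62,0,0,0,255],[-0.19,0.6,0.62,0,0,0,255]]]' |tail -6
python3 - <<'E'
from lib import *
p,r=pose(); im=cams.grab_frame("wrist"); cv2.imwrite("pics/w3.png",im)
top(im,cam("wrist",(p,r)),"green",p[2]-.0054+.018,p[:2],.05)
rel([.4382,.0928,.0185],np.pi+.07)
E
```

```text
t: 7.0
eef_pos: [0.439, 0.0917, 0.0859]
ee_rot: [-3.141, -0.001, -3.071]
force: [0.1, 0.5, 0.3]
width: 0.0234
gripper_force: 25.0
green c [424.6  90.2] LxW 28.5 23.3 yaw 0.07 n 2748
shift [0.012 0.012 0.848] turn [-0.     0.001  0.   ]
```

View pics/w3.png

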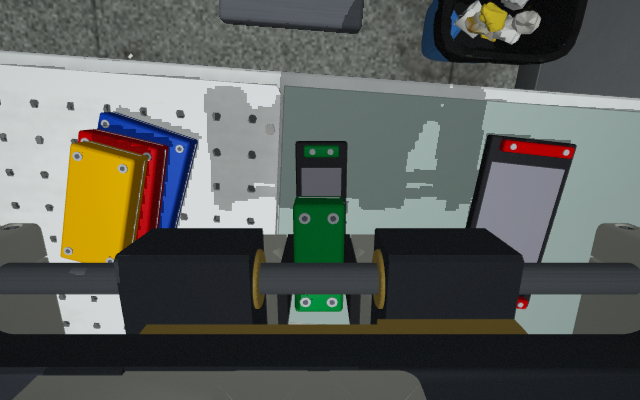

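The green cover is square over its nest: the fitted near edge puts its centre at x=.438. I'll lower, release and retreat.

```bash

python3 -m handwheel '[[[0.01,0.01,0.3,0,0,0,255],[0.01,0.01,0.6,0,0,0,255],[0.01,0.01,0.75,0,0,0,255],[0.01,0.01,0.83,0,0,0,255],[0.01,0.01,0.85,0,0,0,255]]]' |tail -6
python3 -m handwheel '[[[0,0,0,0,0,0,255],[0,0,0,0,0,0,255]]]' |tail -6
python3 -m handwheel '[[[0,0,0,0,0,0,0],[0,0,0,0,0,0,0],[0,0,0,0,0,0,0],[0,0,0,0,0,0,0],[0,0,0,0,0,0,0]]]' |tail -3
python3 -m handwheel '[[[0,0,-0.3,0,0,0,0],[0,0,-0.7,0,0,0,0],[0,0,-1,0,0,0,0],[0,0,-1,0,0,0,0]]]' |tail -6
```

```text
t: 7.68
eef_pos: [0.4385, 0.0932, 0.018]
ee_rot: [3.141, 0.0, -3.071]
force: [-0.3, 0.8, -0.1]
width: 0.0237
gripper_force: 25.0
t: 7.92
eef_pos: [0.4385, 0.0934, 0.0183]
ee_rot: [3.141, 0.001, -3.071]
force: [-0.7, 0.6, -0.8]
width: 0.0237
gripper_force: 25.0
force: [0.5, -0.5, 0.7]
width: 0.0684
gripper_force: 0.0
t: 9.05
eef_pos: [0.4393, 0.0939, 0.0995]
ee_rot: [3.14, 0.003, -3.071]
force: [0.8, -0.1, -0.7]
width: 0.0878
gripper_force: 0.0
```

```bash

python3 -m handwheel '[[[0,0.2,-0.5,0,0,0,0],[0.2,0.6,-1,0,0,0,0],[0.2,0.8,-1,0,0,0,0],[0.2,0.8,-1,0,0,0,0]]]' >/dev/null
python3 -m handwheel '[[[0,0,-0.5,0,0,0,0],[0,0,-0.75,0,0,0,0],[0,0,-0.75,0,0,0,0],[0,0,-0.75,0,0,0,0]]]' |tail -6
python3 - <<'E'
from lib import *
p,r=pose(); im=cams.grab_frame("wrist"); cv2.imwrite("pics/w4.png",im); C=cam("wrist",(p,r)); np.save("w4.npy",np.r_[p,r.as_quat()])
top(im,C,"gold",.058,(.434,-.04));top(im,C,"red",.040,(.434,-.04));top(im,C,"blue",.022,(.434,-.04))
top(im,C,"green",.030,(.438,.0928),.035)
top(im,C,"floor",.012,(.441,.232)); top(im,C,"floor",.012,(.435,.365))
E
```

```text
t: 10.05
eef_pos: [0.4171, 0.1551, 0.2361]
ee_rot: [-3.14, -0.002, -3.072]
force: [-0.8, 0.6, -0.6]
width: 0.0879
gripper_force: 0.0
gold c [434.3 -38.2] LxW 72.2 36.0 yaw -0.203 n 2303
red c [436.5 -39.3] LxW 89.0 47.5 yaw -0.164 n 795
blue c [436.3 -37.4] LxW 105.6 59.5 yaw -0.262 n 1117
green c [437.4  93.2] LxW 53.8 23.8 yaw 0.07 n 932
floor c [442.8 232.9] LxW 92.2 52.5 yaw -0.038 n 3374
floor c [436.4 365.7] LxW 75.5 40.0 yaw 0.266 n 2054
```

View pics/w4.png

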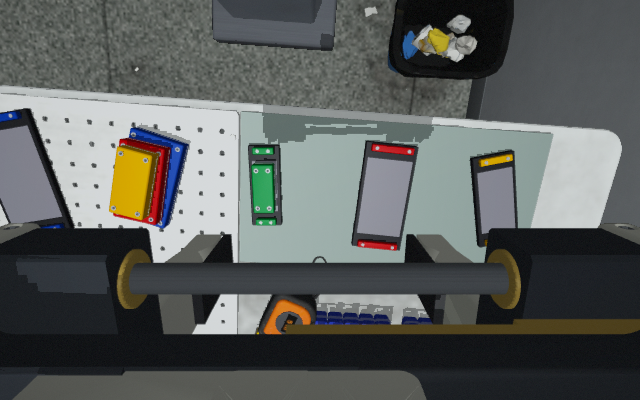

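The green cover lies centred in its nest at (263,187). Gold is now on top at (133,184). I'll go for gold.

```bash

python3 -m handwheel '[[[0,-0.4,0.2,0,0,0.25,0],[0,-0.8,0.5,0,0,0.5,0],[0,-1,0.8,0,0,0.55,0],[0,-1,0.8,0,0,0.55,0]]]' |tail -6
python3 - <<'E'
from lib import *
rel([.4342,-.039,.0455],np.pi-.205)
E
```

```text
t: 10.6
eef_pos: [0.4217, 0.0742, 0.1714]
ee_rot: [-3.138, -0.004, 2.935]
force: [0.2, 0.7, 0.2]
width: 0.0872
gripper_force: 0.0
shift [-0.449 -1.348  1.577] turn [-0.007 -0.008 -0.002]
```

```bash

python3 -m handwheel '[[[-0.1,-0.5,0,0,0,0,0],[-0.3,-1,0,0,0,0,0],[-0.45,-1,0.5,0,0,0,0],[-0.45,-1,0.5,0,0,0,0]]]' >/dev/null
python3 -m handwheel '[[[0,-0.35,0,0,0,0,0],[0,-0.35,0.3,0,0,0,0],[0,-0.35,0.6,0,0,0,0],[0,-0.35,0.6,0,0,0,0]]]' >/dev/null
python3 - <<'E'
from lib import *
rel([.4342,-.039,.0455],np.pi-.205)
p,r=pose(); im=cams.grab_frame("wrist"); C=cam("wrist",(p,r)); top(im,C,"gold",.058,(.434,-.04))
E
```

```text
shift [ 0.017 -0.033  0.504] turn [-0.003 -0.004  0.004]
gold c [427.  -37.7] LxW 56.4 35.3 yaw -0.207 n 5453
```

```bash

python3 -m handwheel '[[[0.02,-0.03,0.25,0,0,0,0],[0.02,-0.03,0.45,0,0,0,0],[0.02,-0.03,0.5,0,0,0,0],[0.02,-0.03,0.5,0,0,0,0]]]' |tail -6
python3 -m handwheel '[[[0,0,0,0,0,0,255],[0,0,0,0,0,0,255],[0,0,0,0,0,0,255],[0,0,0,0,0,0,255],[0,0,0,0,0,0,255]]]' 30 >/dev/null
python3 -m handwheel '[[[0,0,0,0,0,0,255],[0,0,0,0,0,0,255],[0,0,0,0,0,0,255]]]' |tail -6
python3 -m handwheel '[[[0,0,-0.15,0,0,0,255],[0,0,-0.5,0,0,0,255],[0,0,-0.9,0,0,0,255],[0,0,-1,0,0,0,255]]]' |tail -6
python3 - <<'E'
from lib import *
rel([.4364,.3657,.115],np.pi+.255)
E
```

```text
t: 12.15
eef_pos: [0.4354, -0.0386, 0.0467]
ee_rot: [3.141, 0.001, 2.938]
force: [-0.1, 1.1, 0.5]
width: 0.0871
gripper_force: 0.0
t: 13.15
eef_pos: [0.4347, -0.039, 0.0457]
ee_rot: [-3.142, -0.0, 2.937]
force: [-0.0, -0.1, 0.6]
width: 0.0357
gripper_force: 30.0
t: 13.65
eef_pos: [0.4359, -0.0386, 0.1283]
ee_rot: [3.14, 0.004, 2.938]
force: [0.3, 0.8, -0.6]
width: 0.0358
gripper_force: 30.0
shift [1.018 4.95  0.173] turn [ 0.002  0.008 -0.918]
```

```bash

python3 -m handwheel '[[[0.1,0.4,0,0,0,-0.3,255],[0.2,0.8,0,0,0,-0.6,255],[0.2,1,0,0,0,-0.9,255],[0.2,1,0,0,0,-0.92,255],[0.2,1,0,0,0,-0.92,255]]]' |tail -6
python3 - <<'E'
from lib import *
rel([.4364,.3657,.115],np.pi+.255)
E
```

```text
t: 14.28
eef_pos: [0.4347, 0.0422, 0.1255]
ee_rot: [-3.142, -0.001, -2.888]
force: [1.0, 1.1, -1.0]
width: 0.036
gripper_force: 30.0
shift [-1.034  3.91   0.13 ] turn [-0.    -0.002 -0.003]
```

```bash

python3 -m handwheel '[[[-0.12,0.5,0,0,0,0,255],[-0.26,1,0,0,0,0,255],[-0.26,1,0,0,0,0,255]]]' >/dev/null
python3 -m handwheel '[[[-0.12,0.5,0,0,0,0,255],[-0.26,1,0,0,0,0,255],[-0.26,1,0,0,0,0,255]]]' >/dev/null
python3 -m handwheel '[[[-0.12,0.5,0,0,0,0,255],[-0.26,1,0,0,0,0,255],[-0.26,1,0,0,0,0,255]]]' >/dev/null
python3 -m handwheel '[[[-0.12,0.4,0.1,0,0,0,255],[-0.26,0.7,0.13,0,0,0,255],[-0.26,0.7,0.13,0,0,0,255],[-0.26,0.7,0.13,0,0,0,255]]]' |tail -6
python3 - <<'E'
from lib import *
p,r=pose(); im=cams.grab_frame("wrist"); cv2.imwrite("pics/w5.png",im); C=cam("wrist",(p,r))
top(im,C,"gold",p[2]-.0057+.018,p[:2],.05)
rel([.4364,.3657,.0178],np.pi+.255)
E
```

```text
t: 15.9
eef_pos: [0.4407, 0.3482, 0.115]
ee_rot: [-3.141, -0.001, -2.887]
force: [-1.0, -0.5, -1.6]
width: 0.0357
gripper_force: 30.0
gold c [421.9 342.9] LxW 38.7 35.3 yaw 0.254 n 5880
shift [-0.003  0.225  1.218] turn [-0.001 -0.002 -0.002]
```

View pics/w5.png

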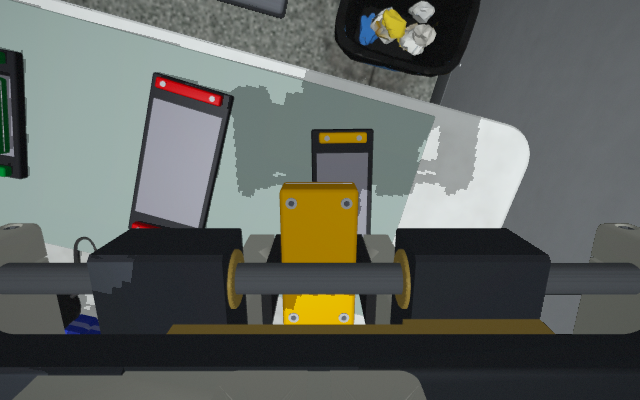

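The gold cover at column 320 is parallel to its nest, whose bar is centred at column 342. That offset of about 18 mm matches the computed shift, so I'll shift and lower.

```bash

python3 -m handwheel '[[[-0.02,0.12,0,0,0,0,255],[-0.02,0.22,0.2,0,0,0,255],[-0.02,0.22,0.5,0,0,0,255],[-0.02,0.22,0.7,0,0,0,255],[-0.02,0.22,0.7,0,0,0,255]]]' |tail -6
python3 - <<'E'
from lib import *
p,r=pose(); im=cams.grab_frame("wrist"); C=cam("wrist",(p,r))
top(im,C,"floor",.012,(.436,.366),.06)
rel([.4364,.3657,.0178],np.pi+.255)
E
```

```text
t: 16.58
eef_pos: [0.4372, 0.3666, 0.0576]
ee_rot: [-3.139, -0.003, -2.886]
force: [-0.2, -0.3, -1.1]
width: 0.0355
gripper_force: 30.0
floor c [405.7 357.5] LxW 39.6 11.2 yaw -1.315 n 1211
shift [ 0.02  -0.014  0.511] turn [-0.002 -0.002  0.002]
```

```bash

python3 -m handwheel '[[[0,-0.01,0.25,0,0,0,255],[0,-0.01,0.4,0,0,0,255],[0,-0.01,0.48,0,0,0,255],[0,-0.01,0.505,0,0,0,255],[0,-0.01,0.505,0,0,0,255]]]' |tail -6
python3 -m handwheel '[[[0,0,0,0,0,0,255],[0,0,0,0,0,0,255]]]' |tail -6
python3 -m handwheel '[[[0,0,0,0,0,0,0],[0,0,0,0,0,0,0],[0,0,0,0,0,0,0],[0,0,0,0,0,0,0],[0,0,0,0,0,0,0]]]' |tail -3
python3 -m handwheel '[[[0,0,-0.3,0,0,0,0],[0,0,-0.7,0,0,0,0],[0,0,-1,0,0,0,0],[0,0,-1,0,0,0,0]]]' |tail -6
python3 -m handwheel '[[[0,-0.4,-0.4,0,0,0.2,0],[0,-0.8,-0.8,0,0,0.5,0],[0,-1,-1,0,0,0.5,0],[0,-1,-1,0,0,0.5,0]]]' |tail -6
python3 - <<'E'
from lib import *
p,r=pose(); im=cams.grab_frame("wrist"); cv2.imwrite("pics/w6.png",im); C=cam("wrist",(p,r))
top(im,C,"gold",.030,(.436,.366),.045); top(im,C,"floor",.012,(.441,.232)); 
top(im,C,"red",.040,(.436,-.04))
rel([.436,-.04,.15],np.pi-.165)
E
```

```text
t: 17.25
eef_pos: [0.4383, 0.3669, 0.0193]
ee_rot: [3.141, 0.0, -2.886]
force: [0.5, 0.2, -1.3]
width: 0.0357
gripper_force: 30.0
t: 17.5
eef_pos: [0.4382, 0.3668, 0.0193]
ee_rot: [3.141, 0.0, -2.886]
force: [0.2, 0.1, -0.1]
width: 0.036
gripper_force: 30.0
force: [0.2, 0.4, -0.3]
width: 0.0798
gripper_force: 0.0
t: 18.62
eef_pos: [0.4389, 0.3678, 0.101]
ee_rot: [3.139, 0.003, -2.886]
force: [0.5, 0.3, -0.7]
width: 0.0875
gripper_force: 0.0
t: 19.12
eef_pos: [0.4588, 0.2889, 0.1795]
ee_rot: [3.14, 0.001, -3.135]
force: [0.2, 0.2, -0.6]
width: 0.088
gripper_force: 0.0
gold c [438. 365.] LxW 72.5 37.2 yaw 0.255 n 2925
floor c [442.9 233.1] LxW 92.1 52.4 yaw -0.033 n 3988Traceback (most recent call last):
  File "<stdin>", line 4, in <module>
  File "lib.py", line 28, in top
    n,l,st,_=cv2.connectedComponentsWithStats(mm); i=1+np.argmax(st[1:,4]); vv,uu=np.nonzero(l==i)
                                                       ~~~~~~~~~^^^^^^^^^^
    return _wrapfunc(a, 'argmax', axis=axis, out=out, **kwds)
    return bound(*args, **kwds)
ValueError: attempt to get argmax of an empty sequence
```

```bash

python3 -m handwheel '[[[0.1,-0.5,0,0,0,0,0],[0.28,-1,0,0,0,0,0],[0.28,-1,0,0,0,0,0]]]' >/dev/null
python3 -m handwheel '[[[0,-0.5,0,0,0,0,0],[0,-1,0,0,0,0,0],[0,-1,0,0,0,0,0]]]' >/dev/null
python3 -m handwheel '[[[0,-0.5,0,0,0,0,0],[0,-1,0,0,0,0,0],[0,-1,0,0,0,0,0]]]' >/dev/null
python3 -m handwheel '[[[0,-0.5,0,0,0,0.2,0],[0,-1,0,0,0,0.34,0],[0,-1,0,0,0,0.34,0],[0,-1,0,0,0,0.34,0]]]' |tail -6
python3 - <<'E'
from lib import *
p,r=pose(); im=cams.grab_frame("wrist"); cv2.imwrite("pics/w7.png",im); C=cam("wrist",(p,r))
top(im,C,"red",.040,(.436,-.04)); top(im,C,"blue",.022,(.436,-.04)); top(im,C,"green",.030,(.438,.0928),.035)
rel([.436,-.04,.028],np.pi-.165)
E
```

```text
t: 20.8
eef_pos: [0.4383, -0.0299, 0.1786]
ee_rot: [-3.141, -0.0, 2.979]
force: [-0.5, 1.6, 0.1]
width: 0.0877
gripper_force: 0.0
red c [437.2 -40.3] LxW 86.7 46.9 yaw -0.163 n 4660
blue c [437.5 -38.3] LxW 103.5 58.4 yaw -0.252 n 1160
green c [437.6  92.2] LxW 55.6 23.5 yaw 0.067 n 1406
shift [ 0.006 -0.131  1.883] turn [-0.    -0.001  0.005]
```

View pics/w7.png

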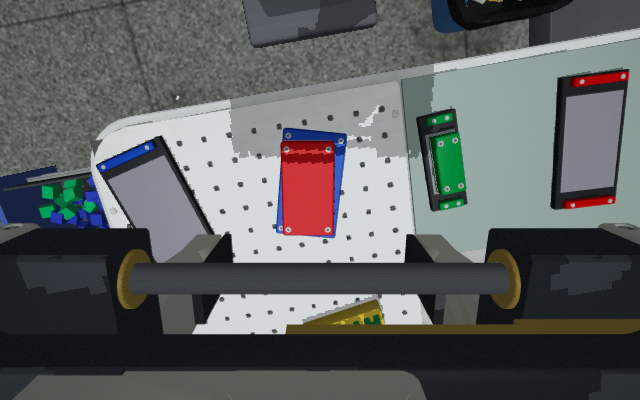

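Red is now on top at (308,188), with its centre at (.437,-.040), and the green cover remains centred in its nest. Descending on red.

```bash

python3 -m handwheel '[[[-0.01,-0.135,0.4,0,0,0,0],[-0.01,-0.135,0.8,0,0,0,0],[-0.01,-0.135,1,0,0,0,0],[-0.01,-0.135,1,0,0,0,0]]]' >/dev/null
python3 -m handwheel '[[[0,0,0.3,0,0,0,0],[0,0,0.6,0,0,0,0],[0,0,0.8,0,0,0,0],[0,0,0.88,0,0,0,0],[0,0,0.88,0,0,0,0]]]' |tail -6
python3 -m handwheel '[[[0,0,0,0,0,0,255],[0,0,0,0,0,0,255],[0,0,0,0,0,0,255],[0,0,0,0,0,0,255],[0,0,0,0,0,0,255]]]' 35 >/dev/null
python3 -m handwheel '[[[0,0,0,0,0,0,255],[0,0,0,0,0,0,255]]]' |tail -6
python3 -m handwheel '[[[0,0,-0.15,0,0,0,255],[0,0,-0.5,0,0,0,255],[0,0,-0.9,0,0,0,255],[0,0,-1,0,0,0,255]]]' |tail -6
python3 - <<'E'
from lib import *
rel([.4428,.233,.1],np.pi-.037)
E
```

```text
t: 21.98
eef_pos: [0.4373, -0.0412, 0.0289]
ee_rot: [-3.142, 0.0, 2.978]
force: [-0.3, 0.4, -0.1]
width: 0.0874
gripper_force: 0.0
t: 22.85
eef_pos: [0.437, -0.0416, 0.0287]
ee_rot: [3.142, 0.0, 2.977]
force: [-0.3, 0.3, 3.5]
width: 0.0479
gripper_force: 35.0
t: 23.35
eef_pos: [0.4379, -0.0414, 0.1109]
ee_rot: [3.14, 0.003, 2.978]
force: [-0.6, -0.3, -1.2]
width: 0.0471
gripper_force: 35.0
shift [0.5   3.393 0.14 ] turn [ 0.003  0.007 -0.254]
```

```bash

python3 -m handwheel '[[[0.07,0.5,0,0,0,-0.1,255],[0.15,1,0,0,0,-0.25,255],[0.15,1,0,0,0,-0.25,255]]]' >/dev/null
python3 -m handwheel '[[[0,0.5,0,0,0,0,255],[0,1,0,0,0,0,255],[0,1,0,0,0,0,255]]]' >/dev/null
python3 -m handwheel '[[[0,0.5,0,0,0,0,255],[0,1,0,0,0,0,255],[0,1,0,0,0,0,255],[0,1,0,0,0,0,255]]]' >/dev/null
python3 - <<'E'
from lib import *
rel([.4428,.233,.1],np.pi-.037)
p,r=pose(); im=cams.grab_frame("wrist"); C=cam("wrist",(p,r))
top(im,C,"floor",.012,(.442,.233)); top(im,C,"red",p[2]-.0067+.018,p[:2],.055)
E
```

```text
shift [0.03  0.437 0.1  ] turn [-0.002 -0.003 -0.005]
floor c [407.5 234.1] LxW 50.3 19.6 yaw 1.531 n 1341
red c [421.6 198.4] LxW 47.2 45.3 yaw 1.532 n 9361
```

```bash

python3 -m handwheel '[[[0.01,0.3,0.1,0,0,0,255],[0.01,0.435,0.4,0,0,0,255],[0.01,0.435,0.6,0,0,0,255],[0.01,0.435,0.7,0,0,0,255],[0.01,0.435,0.7,0,0,0,255]]]' |tail -6
python3 - <<'E'
from lib import *
rel([.4438,.233,.019],np.pi-.037)
E
```

```text
t: 25.28
eef_pos: [0.4448, 0.2336, 0.0521]
ee_rot: [-3.141, -0.001, 3.102]
force: [1.3, -0.6, -1.0]
width: 0.0477
gripper_force: 35.0
shift [ 0.011 -0.007  0.414] turn [-0.002 -0.001 -0.005]
```

```bash

python3 -m handwheel '[[[0.01,-0.01,0.2,0,0,0,255],[0.01,-0.01,0.3,0,0,0,255],[0.01,-0.01,0.38,0,0,0,255],[0.01,-0.01,0.415,0,0,0,255],[0.01,-0.01,0.415,0,0,0,255]]]' |tail -6
python3 -m handwheel '[[[0,0,0,0,0,0,255],[0,0,0,0,0,0,255]]]' |tail -6
python3 -m handwheel '[[[0,0,0,0,0,0,0],[0,0,0,0,0,0,0],[0,0,0,0,0,0,0],[0,0,0,0,0,0,0],[0,0,0,0,0,0,0]]]' |tail -3
python3 -m handwheel '[[[0,0,-0.3,0,0,0,0],[0,0,-0.7,0,0,0,0],[0,0,-1,0,0,0,0],[0,0,-1,0,0,0,0]]]' |tail -6
python3 -m handwheel '[[[0,-0.4,-0.4,0,0,0,0],[0,-0.8,-0.8,0,0,0,0],[0,-1,-1,0,0,0,0],[0,-1,-1,0,0,0,0]]]' >/dev/null
python3 - <<'E'
from lib import *
p,r=pose(); im=cams.grab_frame("wrist"); cv2.imwrite("pics/w8.png",im); C=cam("wrist",(p,r))
top(im,C,"red",.030,(.443,.233),.05); top(im,C,"blue",.022,(.437,-.04)) 
rel([.4372,-.039,.11],np.pi-.255)
E
```

```text
t: 25.9
eef_pos: [0.4442, 0.2332, 0.0194]
ee_rot: [-3.142, 0.0, 3.102]
force: [0.5, 0.6, -1.0]
width: 0.0474
gripper_force: 35.0
t: 26.15
eef_pos: [0.4442, 0.2333, 0.0196]
ee_rot: [3.141, 0.0, 3.102]
force: [0.9, 0.1, -1.5]
width: 0.0477
gripper_force: 35.0
force: [-0.2, 0.4, -0.9]
width: 0.0863
gripper_force: 0.0
t: 27.28
eef_pos: [0.445, 0.2341, 0.1012]
ee_rot: [3.139, 0.003, 3.103]
force: [1.1, 0.6, 0.1]
width: 0.0882
gripper_force: 0.0
red c [444.4 231.5] LxW 86.6 48.9 yaw -0.041 n 4503
blue c [435.1 -35. ] LxW 101.1 63.1 yaw -0.263 n 5903
shift [-0.051 -2.401  0.861] turn [0.001 0.    0.429]
```

```bash

python3 -m handwheel '[[[0,-0.5,0,0,0,0,0],[0,-1,0,0,0,0,0],[0,-1,0,0,0,0,0]]]' >/dev/null
python3 -m handwheel '[[[0,-0.5,0,0,0,0.2,0],[-0.04,-1,0,0,0,0.43,0],[-0.04,-1,0,0,0,0.43,0],[-0.04,-1,0,0,0,0.43,0]]]' >/dev/null
python3 - <<'E'
from lib import *
p,r=pose(); im=cams.grab_frame("wrist"); C=cam("wrist",(p,r))
top(im,C,"blue",.022,(.437,-.04)); print(p)
rel([.4372,-.039,.010],np.pi-.255)
E
```

```text
blue c [437.1 -38.6] LxW 102.3 59.3 yaw -0.255 n 6246
[ 0.43801374 -0.00615414  0.17865028]
shift [-0.095 -0.402  2.11 ] turn [-0.001 -0.001  0.004]
```

```bash

python3 -m handwheel '[[[-0.09,-0.2,0.3,0,0,0,0],[-0.09,-0.4,0.7,0,0,0,0],[-0.09,-0.4,1,0,0,0,0],[-0.09,-0.4,1,0,0,0,0]]]' >/dev/null
python3 -m handwheel '[[[0,0,0.4,0,0,0,0],[0,0,0.7,0,0,0,0],[0,0,0.95,0,0,0,0],[0,0,1,0,0,0,0],[0,0,1,0,0,0,0]]]' |tail -6
python3 - <<'E'
from lib import *
rel([.4372,-.039,.010],np.pi-.255)
E
```

```text
t: 29.88
eef_pos: [0.4376, -0.039, 0.0201]
ee_rot: [3.141, 0.001, 2.889]
force: [-0.2, -0.2, -0.9]
width: 0.0875
gripper_force: 0.0
shift [ 0.004 -0.001  0.126] turn [0.    0.001 0.004]
```

```bash

python3 -m handwheel '[[[0,0,0.08,0,0,0,0],[0,0,0.12,0,0,0,0],[0,0,0.12,0,0,0,0]]]' |tail -6
python3 -m handwheel '[[[0,0,0,0,0,0,255],[0,0,0,0,0,0,255],[0,0,0,0,0,0,255],[0,0,0,0,0,0,255],[0,0,0,0,0,0,255]]]' 40 |tail -3
python3 -m handwheel '[[[0,0,-0.15,0,0,0,255],[0,0,-0.5,0,0,0,255],[0,0,-0.9,0,0,0,255],[0,0,-1,0,0,0,255]]]' |tail -6
python3 - <<'E'
from lib import *
rel([.4465,-.192,.09],np.pi+.237)
E
```

```text
t: 30.25
eef_pos: [0.4367, -0.0396, 0.0097]
ee_rot: [-3.141, -0.0, 2.887]
force: [0.8, -0.1, 0.7]
width: 0.0876
gripper_force: 0.0
force: [-0.9, 1.6, 1.0]
width: 0.0592
gripper_force: 40.0
t: 31.38
eef_pos: [0.4379, -0.0392, 0.0921]
ee_rot: [3.139, 0.003, 2.888]
force: [-0.0, 0.4, -2.5]
width: 0.0599
gripper_force: 40.0
shift [-0.584 -1.821  0.024] turn [ 0.002  0.008 -0.982]
```

```bash

python3 -m handwheel '[[[-0.1,-0.4,0,0,0,-0.3,255],[-0.25,-0.8,0,0,0,-0.6,255],[-0.35,-1,0,0,0,-0.9,255],[-0.35,-1,0,0,0,-0.98,255],[-0.35,-1,0,0,0,-0.98,255]]]' >/dev/null
python3 - <<'E'
from lib import *
rel([.4465,-.192,.09],np.pi+.237)
p,r=pose(); im=cams.grab_frame("wrist"); C=cam("wrist",(p,r))
top(im,C,"floor",.012,(.446,-.192)); top(im,C,"blue",p[2]-.0057+.018,p[:2],.062)
E
```

```text
shift [ 0.156 -0.833 -0.009] turn [ 0.001 -0.002 -0.005]
floor c [ 445.5 -208.3] LxW 101.4 51.8 yaw 0.588 n 5417
blue c [ 417.8 -130.7] LxW 58.9 52.0 yaw -1.337 n 14097
```

```bash

python3 -m handwheel '[[[0.08,-0.4,0,0,0,0,255],[0.155,-0.83,0,0,0,0,255],[0.155,-0.83,0.3,0,0,0,255],[0.155,-0.83,0.5,0,0,0,255],[0.155,-0.83,0.5,0,0,0,255]]]' |tail -6
python3 - <<'E'
from lib import *
p,r=pose(); im=cams.grab_frame("wrist"); cv2.imwrite("pics/w9.png",im); C=cam("wrist",(p,r))
top(im,C,"floor",.012,(.446,-.192),.08)
rel([.4465,-.192,.0185],np.pi+.237)
E
```

```text
t: 32.67
eef_pos: [0.4461, -0.1913, 0.0487]
ee_rot: [3.141, -0.003, -2.907]
force: [0.2, 0.2, -1.4]
width: 0.0596
gripper_force: 40.0
floor c [ 397.9 -203.9] LxW 64.0 6.3 yaw -1.336 n 1312
shift [ 0.006 -0.008  0.388] turn [ 0.001 -0.003 -0.003]
```

View pics/w9.png

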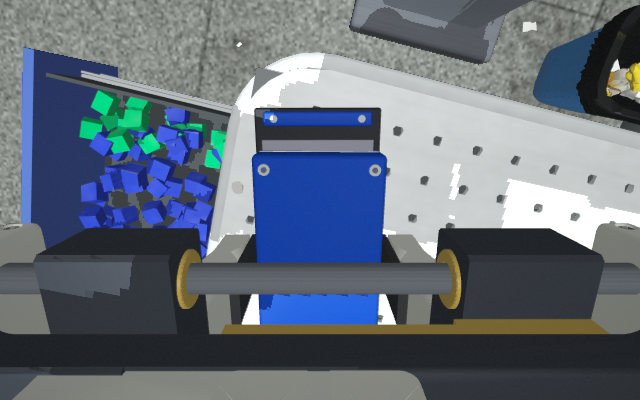

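The blue cover is centred (columns 253-386) over its nest, whose bar spans columns 263-372, and parallel to it. Lowering and releasing.

```bash

python3 -m handwheel '[[[0,-0.01,0.15,0,0,0,255],[0,-0.01,0.3,0,0,0,255],[0,-0.01,0.36,0,0,0,255],[0,-0.01,0.385,0,0,0,255],[0,-0.01,0.385,0,0,0,255]]]' |tail -6
python3 -m handwheel '[[[0,0,0,0,0,0,255],[0,0,0,0,0,0,255]]]' |tail -6
python3 -m handwheel '[[[0,0,0,0,0,0,0],[0,0,0,0,0,0,0],[0,0,0,0,0,0,0],[0,0,0,0,0,0,0],[0,0,0,0,0,0,0]]]' |tail -3
python3 -m handwheel '[[[0,0,-0.3,0,0,0,0],[0,0,-0.7,0,0,0,0],[0,0,-1,0,0,0,0],[0,0,-1,0,0,0,0]]]' |tail -6
python3 -m handwheel '[[[0,0.4,-0.4,0,0,0.2,0],[0,0.8,-0.8,0,0,0.45,0],[0,1,-1,0,0,0.45,0],[0,1,-1,0,0,0.45,0]]]' |tail -6
python3 - <<'E'
from lib import *
p,r=pose(); im=cams.grab_frame("wrist"); cv2.imwrite("pics/w10.png",im); C=cam("wrist",(p,r))
top(im,C,"blue",.030,(.4465,-.192),.06); top(im,C,"green",.030,(.438,.0928),.035)
cv2.imwrite("pics/side1.png",cams.grab_frame("side")[150:400,150:550])
E
```

```text
t: 33.35
eef_pos: [0.4475, -0.1923, 0.0189]
ee_rot: [-3.142, -0.0, -2.906]
force: [-0.1, -1.1, -2.0]
width: 0.0595
gripper_force: 40.0
t: 33.6
eef_pos: [0.4476, -0.1923, 0.0192]
ee_rot: [-3.141, 0.001, -2.906]
force: [0.5, 0.0, -0.6]
width: 0.0595
gripper_force: 40.0
force: [0.6, 0.6, -0.2]
width: 0.0877
gripper_force: 0.0
t: 34.72
eef_pos: [0.4487, -0.1924, 0.1008]
ee_rot: [-3.14, 0.004, -2.905]
force: [0.5, -0.1, -0.2]
width: 0.0878
gripper_force: 0.0
t: 35.22
eef_pos: [0.4291, -0.1137, 0.1795]
ee_rot: [3.141, 0.002, -3.129]
force: [-0.1, -1.0, -0.3]
width: 0.0879
gripper_force: 0.0
blue c [ 447.7 -190.7] LxW 103.6 61.5 yaw 0.232 n 6199
green c [437.2  91.4] LxW 55.8 23.8 yaw 0.069 n 1301
```

View pics/side1.png

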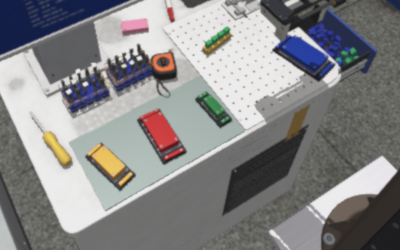

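View pics/w10.png

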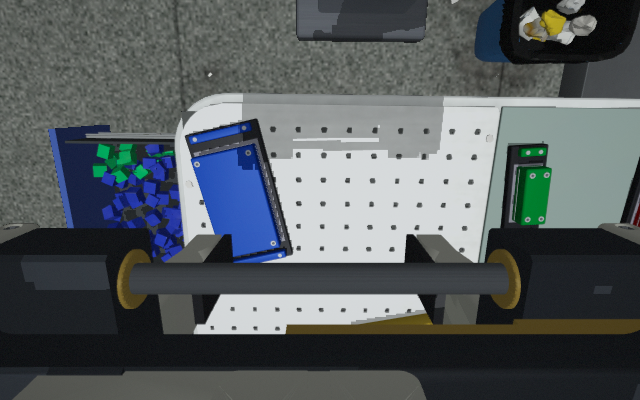

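All four covers lie in their nests: in the side crop, gold is at (110,165), red at (161,135), green at (212,108) and blue at (303,57). The screwdriver and the foam strip are where they started, and the fitted centres are within about 2 mm of the nests. Handing in.

```bash
python3 -c "
from station import arm
print(arm.job_done())"
```

```text
the job is handed in; nothing more can be done
None
```

The job is handed in: all four covers lie flat and released in the nests of their own colours, each measured within about 2 mm of centre, with the screwdriver and foam strip left where they were; no verdict on the judging came back.

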